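# Hold down the bar key to zero the recorder

### The job

Three desk keys stand among the bottles and vials: one has a round cap, one a square cap and one a long bar cap. With the fingertips, gently press the bar key down, keep it down for at least two seconds to zero the recorder, then let it spring back up and withdraw. Do not press the round or the square key, and do not lift, shove or knock over the boxes or anything round them.

Things in the scene. Friction and masses are not known exactly. Their poses are not given: they have to be found in the camera images.
- bar_box: Grey desk key box, loose on the table, 64 (x) x 84 (y) x 34 mm (z), 0.55 to 0.9 kg, on rubber feet; it carries one black spring key in the middle of its top, with a long bar cap, 18 mm (x) by 56 mm (y). Origin: centre of the underside on the table; x across the short side, y along the long side, z up. The three boxes are alike but for the caps.
- bar_top (a point): Centre of the top face of the bar key, 48 mm above the table (14 mm above the box top) when up; it goes down with the key; axes as the box.
- bar_key (a joint): Travel of this key in m: 0 when up, grows as it is pressed down, 0.008 at its stop. A spring pushes it back up: about 1.2 N to start it, 6 N at the stop. It counts as pressed beyond 0.0045 and as up below 0.0015.
- round_box: Grey desk key box, loose on the table, 64 (x) x 84 (y) x 34 mm (z), 0.55 to 0.9 kg, on rubber feet; it carries one black spring key in the middle of its top, with a round cap 32 mm across. Origin: centre of the underside on the table; x across the short side, y along the long side, z up. The three boxes are alike but for the caps.
- round_top (a point): Centre of the top face of the round key, 48 mm above the table (14 mm above the box top) when up; it goes down with the key; axes as the box.
- round_key (a joint): Travel of this key in m: 0 when up, grows as it is pressed down, 0.008 at its stop. A spring pushes it back up: about 1.2 N to start it, 6 N at the stop. It counts as pressed beyond 0.0045 and as up below 0.0015.
- square_box: Grey desk key box, loose on the table, 64 (x) x 84 (y) x 34 mm (z), 0.55 to 0.9 kg, on rubber feet; it carries one black spring key in the middle of its top, with a square cap 30 by 30 mm. Origin: centre of the underside on the table; x across the short side, y along the long side, z up. The three boxes are alike but for the caps.
- square_top (a point): Centre of the top face of the square key, 48 mm above the table (14 mm above the box top) when up; it goes down with the key; axes as the box.
- square_key (a joint): Travel of this key in m: 0 when up, grows as it is pressed down, 0.008 at its stop. A spring pushes it back up: about 1.2 N to start it, 6 N at the stop. It counts as pressed beyond 0.0045 and as up below 0.0015.
- reagent_bottle: Capped reagent bottle, 49 mm across, 94 mm tall, standing behind the boxes; loose, a bystander. Origin: centre of its underside, z up.
- tube_50: Tall capped sample tube, 34 mm across, 110 mm tall, standing behind the boxes; loose, a bystander. Origin: centre of its underside, z up.
- vial_1: Small capped vial, 22 mm across, 51 mm tall, standing between two boxes; loose, a bystander. Origin: centre of its underside, z up.
- vial_2: Small capped vial, 22 mm across, 51 mm tall, standing between two boxes; loose, a bystander. Origin: centre of its underside, z up.
- spare_knob: Loose knurled knob, 24 mm across, 16 mm tall, lying near the front edge of the table, right of the tube rack; loose, a bystander. Origin: centre of its underside, z up.

How it is judged:
By the outcome, as a careful person would: the job done as asked, in the order asked, and still so for the second after the job is handed in, with the robot touching nothing.
It also fails if it takes over 38 s, if anything falls off the work surface, if the arm or the gripper's body presses on something with over 40 N, if the wrist force passes 120 N, or if a joint passes its speed limit or range.

### The arm

A 7-joint arm with a two-finger parallel gripper is mounted at the origin on a cart in front of the work surface, level with it; the furniture and walls round the work are solid. World frame = base frame: x ahead of the robot, y to its left, z up, the work surface at z = 0. Lengths are in m, angles in rad, forces in N, time in s.
With the tool pointing down it reaches from about 0.35 to 0.9 m from the base axis. Payload 8.1 kg.
Tool frame: the origin (TCP) lies at the very end of the fingers, on their centre line; the grasp point (between the pads) lies 19 mm behind it (grip_point_offset is the distance from the TCP to the grasp point, in m); z points along the fingers, x is the direction in which the jaws open and shut, and the axes are right-handed (so a half turn about z gives the same grasp; the last joint's range is limited). The gripper opens to 92 mm and grips with 3 to 60 N. Pads are 19 mm wide; open, the fingers measure 130 mm over their backs; the gripper's body (75 mm by 190 mm) begins 47 mm behind the grasp point.
Start: joints at [1.091, 0.434, 0.025, 1.573, -0.012, 1.134, -0.075], TCP at [0.23, -0.581, 0.227] pointing down, gripper open.
Joint ranges: [-2.62, 2.62], [-0.44, 2.09], [-1.27, 1.32], [0.08, 2.57], [-1.32, 4.46], [0.12, 2], [-2.74, 2.74]. Speed limits (rad/s): [2.22, 2.22, 3.01, 3.01, 3.14, 3.14, 3.14].

### API

Orientations are given as a rotation vector (axis times angle).
In Python, from cell import observe, get_image, camera_model, sign_off, grip_point_offset gives the robot as it stands.
- The arm moves only by the tool play_rows, never from a script. Its argument "rows" is a list of rows, each a list of 7 numbers: the shift along the tool's x, y, z as a fraction of full scale, then the turn, a rotation vector about the tool's x, y, z as a fraction of full scale, then the closure, from -1 (fully open) to 1 (shut). A call has 1 to 5 rows; each row shifts and turns the pose as measured when the row begins, along the tool's axes as they then stand; what a row does not reach is not made up. Full scale, the value 1, is 0.15 m for a shift and 0.5 rad for a turn. A row lasts 1/10 s, in which the tool goes at most 50 mm and 8.59 degrees, less where a joint would pass 70% of its speed; a pose out of reach is approached as far as the arm can. A call with a number of a shift or a turn outside -1 to 1 is refused whole. A call with a gripper value outside its range is refused whole. The fingers move at their own pace and stop on an object; "force" is the grip in N (left out, the last holds). Time passes only in rows, so rows that do not move let the fingers close. It gives the time, the measured TCP pose, the force and the opening at its end, in the units of the state.
- observe(): the state, without advancing time (a new reading comes with each control period).
- get_image(name): name is "side" or "top"; returns the picture (420x560x3 uint8, blue, green, red); there is no depth.
- camera_model(name): a dict with "K" (3x3 intrinsics, pixels), "R" (3x3) and "t" (3): a world point X has camera coordinates R X + t. Camera axes: x right, y down, z forward; pixel columns grow to the right and rows downward; lengths in m; the calibration is good to about 2 mm. A picture is of the moment at which its call begins. camera_model takes no time and is no camera call.
- sign_off(): hands the job in, once; it reports no verdict.
The state is a dict: "clock": time; "joints": joint angles; "dq": joint speeds; "joint_efforts": joint torques, N m; "position": TCP position; "ee_rot": TCP orientation; "force": force on the tool from outside, world axes, zero at the start; "ft_torque": the same for the moment, N m; "width": opening from 0.0 (shut) to 1.0 (fully open).
Only numpy, scipy, OpenCV 4.12 (cv2) and the standard library are available. Lean on these libraries where they do the work, as an engineer would, in place of code of your own. Each camera call takes 0.05 s, during which the arm holds its last target.

## Working session

There is one attempt and no reset: what is moved stays moved. The work goes in short steps, Python scripts to look and compute and a tool call to move; the robot and the scene stay as the last step left them, time stands still between calls to the robot, and variables do not carry over. Pictures are saved under pics/ and viewed, and the job is handed in when it is done.

Besides the shell and the picture viewer there is one more tool, called after ">>>" in YAML: its name, and indented under it one key for each argument. play_rows: Moves the arm, as the interface text tells. Its arguments: {"type":"object","properties":{"rows":{"type":"array","items":{"type":"array","items":{"type":"number"}}},"force":{"type":"number"}},"required":["rows"]}

```bash
ls; mkdir -p pics; python3 - <<'E'
from cell import *
import cv2
for n in("side","top"):
    cv2.imwrite(f"pics/{n}0.png",get_image(n)); m=camera_model(n); print(n,m)
print(observe(), grip_point_offset)
E
```

```text
pics
side {'K': array([[417.10191565,   0.        , 289.18889427],
       [  0.        , 417.10191565, 216.2708842 ],
       [  0.        ,   0.        ,   1.        ]]), 'R': array([[-0.99979783, -0.01981311,  0.00342578],
       [-0.0143141 ,  0.58168869, -0.81328554],
       [ 0.01412097, -0.81317016, -0.5818547 ]]), 't': array([0.53194892, 0.15560592, 0.69777876])}
top {'K': array([[390.09699317,   0.        , 281.33930057],
       [  0.        , 390.09699317, 208.5946888 ],
       [  0.        ,   0.        ,   1.        ]]), 'R': array([[ 0.03260068, -0.99944699, -0.00655091],
       [-0.97184744, -0.03016881, -0.23367154],
       [ 0.23334469,  0.01398434, -0.97229352]]), 't': array([-0.22899221,  0.54299552,  0.78545401])}
{'clock': 0.1, 'joints': array([ 1.09141851,  0.43514365,  0.02496843,  1.57397628, -0.01162614,
        1.13399392, -0.0751    ]), 'dq': array([ 0.00026163, -0.00191151,  0.00072063, -0.00306359, -0.00095679,
        0.001667  , -0.00040109]), 'joint_efforts': array([ 2.89829994e-03, -6.69123316e+01,  9.87839252e-01, -3.15147543e+01,
       -6.05385751e-02,  3.73749586e-02,  1.19860724e-04]), 'position': array([ 0.2297542 , -0.58076292,  0.22604091]), 'ee_rot': array([-2.59752496e+00,  1.76582448e+00,  1.87065714e-03]), 'force': array([-0.27742514, -0.60480199, -0.57693052]), 'ft_torque': array([-0.00491293, -0.00912291,  0.048729  ]), 'width': 1.0014976483065086} 0.0188
```

View pics/side0.png

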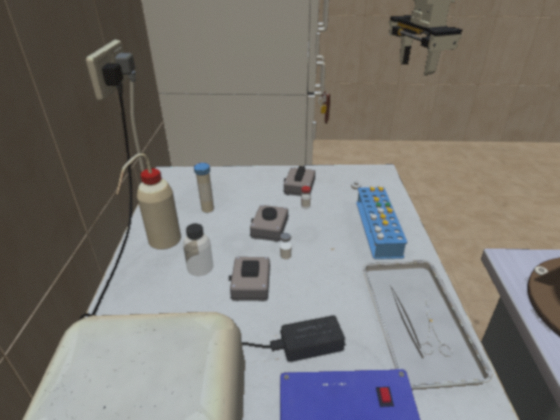

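View pics/top0.png

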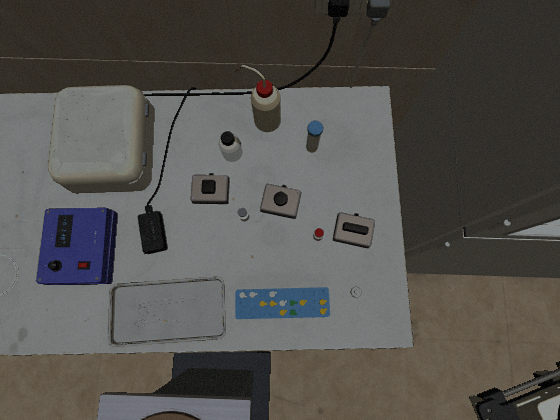

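The top view shows the square key at (208,187), the round key at (281,199) and the bar key at (355,229). The red-capped vial stands left of the bar box at (318,234), and the knob is at (356,292). The side view shows the bar box at (299,181) with the red vial at (306,197).

```bash
cat > h.py <<'E'
import numpy as np,cv2
from cell import *
def ray(n,u,v,z):
    m=camera_model(n);K,R,t=m["K"],m["R"],m["t"]
    d=R.T@np.linalg.inv(K)@np.array([u,v,1.]);c=-R.T@t
    return c+d*(z-c[2])/d[2]
def proj(n,X):
    m=camera_model(n);p=m["K"]@(m["R"]@np.array(X)+m["t"]);return p[:2]/p[2]
E
python3 - <<'E'
from h import *
t=cv2.imread("pics/top0.png");s=cv2.imread("pics/side0.png")
c=np.hstack([cv2.resize(t[200:262,300:390],None,fx=5,fy=5,interpolation=2),cv2.resize(s[160:222,270:340],None,fx=5,fy=5,interpolation=2)])
cv2.imwrite("pics/z0.png",c)
for n,im,(r0,r1,c0,c1) in(("top",t,(212,248,333,376)),("side",s,(165,196,282,318))):
    g=im[r0:r1,c0:c1].max(2); 
    for th in (40,55,70):
        k,l,st,ce=cv2.connectedComponentsWithStats((g<th).astype(np.uint8))
        for i in range(1,k):
            if st[i,4]>15: print(n,th,st[i],ce[i]+[c0,r0],ray(n,*(ce[i]+[c0,r0]),.048))
g=t[212:248,333:376].max(2);m=(g>90).astype(np.uint8)
cs,_=cv2.findContours(m,cv2.RETR_EXTERNAL,2)
for q in cs: 
    if cv2.contourArea(q)>50: print(cv2.minAreaRect(q))
print(g[::3,::3])
E
```

```text
top 40 [ 10  10  25  13 192] [354.97916667 228.140625  ] [ 0.51477747 -0.37388249  0.048     ]
top 40 [ 0 25 36 11 70] [350.12857143 243.02857143] [ 0.48160493 -0.36300488  0.048     ]
top 55 [  0   2  37  34 114] [346.50877193 238.36842105] [ 0.49157268 -0.35523132  0.048     ]
top 55 [  9  10  27  13 221] [354.97285068 228.03167421] [ 0.51501955 -0.37387146  0.048     ]
top 70 [  0   2  37  34 136] [345.81617647 237.88235294] [ 0.49259406 -0.35373354  0.048     ]
top 70 [  9  10  27  13 228] [355.03070175 228.        ] [ 0.51509403 -0.37399866  0.048     ]
side 55 [14  3  8 12 60] [299.45       173.68333333] [ 0.51549101 -0.35761081  0.048     ]
side 70 [13  2 10 14 90] [299.35555556 173.71111111] [ 0.51571015 -0.3574759   0.048     ]
side 70 [ 3 25 15  4 32] [292.1875 191.75  ] [ 0.53124358 -0.27868358  0.048     ]
((14.0, 32.0), (6.0, 28.0), 90.0)
((22.0, 17.5), (35.0, 40.0), 90.0)
[[121 121  79 103 129 123 122 126 130 125 124 123 123 123 121]
 [121 119  85 107 109 108  91  50   0 127 121 123 122 121 122]
 [124  96  99 109 109 109 108 109 113 110 103  84  71 126 122]
 [122  18 115 109 115 115 111 107 111 111 109 108 110 112 129]
 [123  32 112 106  28  22  25  32  54 115 115 113 112 111 126]
 [122  66 112  50  40  40  31  37  33  37  34  25 108 104 121]
 [116  89 115 109  22   4  23  23  40  36  30  39 114  93 121]
 [100  99 112 112 111 115 112 116  80   4   7  19 113  82 119]
 [ 40 109 112 109 109 113 115 112 111 110 113 113 114  76 126]
 [ 28  49  77  90 110 117 111 112 115 111 112 110 114  94 122]
 [128 126  90  22  19  27  64  86  98 110 114 118 106 125 119]
 [126 123 124 122 121 121 124  40   8  22  42  74  84 121 124]]
```

View pics/z0.png

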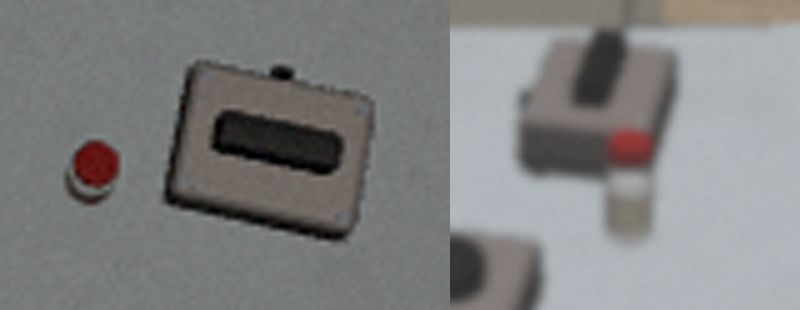

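```bash
python3 - <<'E'
from h import *
for n in("top","side"):
    m=camera_model(n);print(n,-m["R"].T@m["t"])
t=cv2.imread("pics/top0.png");s=cv2.imread("pics/side0.png")
g=t[212:248,333:376].max(2)
k,l,st,ce=cv2.connectedComponentsWithStats((g<55).astype(np.uint8))
i=[i for i in range(1,k) if st[i,4]>180][0]
pts=np.argwhere(l==i)[:,::-1].astype(np.float32)+[333,212]
W=np.array([ray("top",*p,.048)[:2] for p in pts])
r=cv2.minAreaRect(W.astype(np.float32)*1000);print(r, cv2.boxPoints(r))
u,S,v=np.linalg.svd(W-W.mean(0));d=v[0];print("dir",d,np.degrees(np.arctan2(d[1],d[0])))
c=np.array([.514,-.374]); e=d*.028
for z in(.048,.036):
  for q in(c,c+e,c-e): print(z,proj("side",[*q,z]),proj("top",[*q,z]))
# two-view of vial red cap
for n,im in(("top",t),("side",s)):
    h=cv2.cvtColor(im,cv2.COLOR_BGR2HSV);m=((h[...,1]>120)&((h[...,0]<8)|(h[...,0]>172))&(h[...,2]>70)).astype(np.uint8)
    k,l,st,ce=cv2.connectedComponentsWithStats(m)
    for i in range(1,k):
        if st[i,4]>15: print(n,st[i],ce[i],ray(n,*ce[i],.051))
E
```

```text
top [ 0.35189259 -0.2234681   0.88907434]
side [0.52421541 0.48743822 0.53073555]
((515.1192626953125, -373.9132080078125), (56.21620559692383, 19.46040153503418), 78.97327423095703) [[ 500.19254 -399.64133]
 [ 519.29364 -403.36343]
 [ 530.046   -348.1851 ]
 [ 510.9449  -344.46298]]
dir [-0.17808068 -0.98401589] -100.2579848672658
0.048 [300.0825546 170.2174673] [355.0370556  228.49178149]
0.048 [302.13896737 164.61094773] [367.70562605 231.12744691]
0.048 [297.93034703 176.08515789] [342.41438077 225.86566455]
0.036 [299.98823396 174.66207568] [354.07861569 229.4877875 ]
0.036 [302.03252284 168.99606221] [366.57431297 232.08963093]
0.036 [297.84940347 180.59012359] [341.62757833 226.89524311]
top [256  80  17  14 161] [264.0310559   86.76397516] [ 0.851008   -0.16031051  0.051     ]
top [315 228   9   9  57] [318.9122807  232.15789474] [ 0.50284337 -0.29487712  0.051     ]
top [ 79 263   8   4  31] [ 82.38709677 264.4516129 ] [0.41673888 0.21077185 0.051     ]
side [140 168  20  16 241] [149.9253112  176.00414938] [ 0.85639773 -0.33294974  0.051     ]
side [302 186   8   6  37] [305.40540541 188.81081081] [ 0.50259119 -0.28663337  0.051     ]
side [380 388  10  14 116] [384.76724138 394.42241379] [0.40997279 0.19329405 0.051     ]
```

>>> play_rows:
  rows:
    - [-0.05, -0.2, 0, 0, 0, 0, 1]
    - [-0.05, -0.2, 0, 0, 0, 0, 1]
    - [-0.05, -0.2, 0, 0, 0, 0, 1]
    - [-0.05, -0.2, 0, 0, 0, 0, 1]
    - [-0.05, -0.2, 0, 0, 0, 0, 1]
  force: 20

```text
clock: 0.6
position: [0.3526, -0.4911, 0.2233]
ee_rot: [2.587, -1.78, -0.011]
force: [0.2, -0.9, -0.5]
width: 0.614
```

```bash
cat >> h.py <<'E'
from scipy.spatial.transform import Rotation as Ro
def rel(tgt=(.515,-.374),yaw=-100.3):
    o=observe();R=Ro.from_rotvec(o["ee_rot"]).as_matrix()
    des=np.array([[np.cos(np.radians(yaw)),0,0],[np.sin(np.radians(yaw)),0,0],[0,0,-1.]])
    x=des[:,0]*0+np.array([np.cos(np.radians(yaw)),np.sin(np.radians(yaw)),0]);z=np.array([0,0,-1.]);D=np.c_[x,np.cross(z,x),z]
    d=np.array([*tgt,o["position"][2]])-o["position"]
    print("t",o["clock"],"p",o["position"].round(4),"F",o["force"].round(2),"w",round(o["width"],3))
    print("shift scaled",(R.T@d/.15).round(3),"turn scaled",(Ro.from_matrix(R.T@D).as_rotvec()/.5).round(3),"j",o["joints"].round(2))
E
python3 -c "from h import *;rel()"
```

```text
t 0.6 p [ 0.3526 -0.4911  0.2233] F [ 0.18 -0.92 -0.52] w 0.614
shift scaled [-0.342 -1.29  -0.005] turn scaled [0.012 0.007 1.091] j [ 0.87  0.41 -0.01  1.62  0.01  1.12 -0.35]
```

>>> play_rows:
  rows:
    - [-0.06, -0.24, 0, 0, 0, 0, 1]
    - [-0.06, -0.24, 0, 0, 0, 0, 1]
    - [-0.06, -0.24, 0, 0, 0, 0, 1]
    - [-0.06, -0.24, 0, 0, 0, 0, 1]
    - [-0.06, -0.24, 0, 0, 0, 0, 1]

```text
clock: 1.1
position: [0.508, -0.3804, 0.2206]
ee_rot: [2.584, -1.783, -0.017]
force: [0.1, -0.6, 0.1]
width: 0.172
```

>>> play_rows:
  rows:
    - [0, 0, 0, 0, 0, 0.22, 1]
    - [0, 0, 0, 0, 0, 0.22, 1]
    - [0, 0, 0, 0, 0, 0.22, 1]
    - [0, 0, 0, 0, 0, 0.22, 1]
    - [0, 0, 0, 0, 0, 0.22, 1]

```text
clock: 1.6
position: [0.5141, -0.3715, 0.2173]
ee_rot: [1.995, -2.424, -0.025]
force: [0.0, 0.1, -0.0]
width: 0.004
```

```bash
python3 -c "from h import *;rel()"
```

```text
t 1.6 p [ 0.5141 -0.3715  0.2173] F [ 0.02  0.07 -0.04] w 0.004
shift scaled [ 0.015 -0.009 -0.   ] turn scaled [ 0.027  0.017 -0.027] j [ 0.5   0.47  0.07  1.55 -0.04  1.14 -1.19]
```

>>> play_rows:
  rows:
    - [0.015, -0.009, 0.15, 0.027, 0.017, -0.027, 1]
    - [0, 0, 0.2, 0, 0, 0, 1]
    - [0, 0, 0.2, 0, 0, 0, 1]
    - [0, 0, 0.15, 0, 0, 0, 1]
    - [0, 0, 0, 0, 0, 0, 1]

```text
clock: 2.1
position: [0.5148, -0.3732, 0.1083]
ee_rot: [2.009, -2.415, 0.0]
force: [-0.2, 0.7, -0.1]
width: 0.003
```

```bash
python3 - <<'E'
from h import *
rel()
for n in("side","top"):
    cv2.imwrite(f"pics/{n}1.png",get_image(n))
t=cv2.imread("pics/top1.png");s=cv2.imread("pics/side1.png")
c=np.hstack([cv2.resize(t[180:270,300:400],None,fx=4,fy=4,interpolation=2),cv2.resize(s[120:210,250:350],None,fx=4,fy=4,interpolation=2)])
cv2.imwrite("pics/z1.png",c)
o=observe()["position"]
print(proj("top",o),proj("side",o))
E
```

```text
t 2.1 p [ 0.5148 -0.3732  0.1083] F [-0.24  0.74 -0.05] w 0.003
shift scaled [ 0.005 -0.002  0.   ] turn scaled [-0.    -0.    -0.007] j [ 0.51  0.56  0.06  1.68 -0.04  0.9  -1.18]
[360.75260574 221.52592919] [299.50140517 145.49142125]
```

View pics/z1.png

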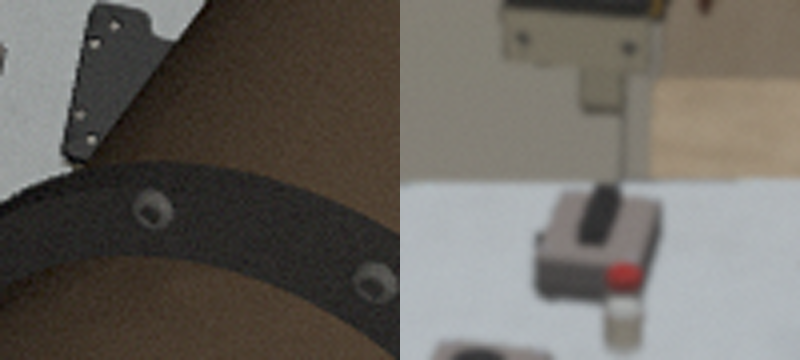

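The top view is blocked by the arm. In the side view the closed tips end at about (300,147), against a predicted (299.5,145.5), directly above the bar. The red vial is clear. Descending.

>>> play_rows:
  rows:
    - [0.005, 0, 0.12, 0, 0, 0, 1]
    - [0, 0, 0.12, 0, 0, 0, 1]
    - [0, 0, 0.08, 0, 0, 0, 1]
    - [0, 0, 0, 0, 0, 0, 1]
    - [0, 0, 0, 0, 0, 0, 1]

```text
clock: 2.7
position: [0.5213, -0.3785, 0.0702]
ee_rot: [-2.005, 2.412, -0.025]
force: [-0.3, 0.4, -0.1]
width: 0.004
```

```bash
python3 - <<'E'
from h import *
rel()
E
```

```text
t 2.7 p [ 0.5213 -0.3785  0.0702] F [-0.27  0.41 -0.08] w 0.004
shift scaled [-0.022  0.046 -0.001] turn scaled [-0.031 -0.012 -0.008] j [ 0.51  0.61  0.05  1.7  -0.04  0.81 -1.17]
```

>>> play_rows:
  rows:
    - [-0.022, 0.046, 0, -0.03, -0.012, -0.008, 1]
    - [0, 0, 0, 0, 0, 0, 1]
    - [0, 0, 0, 0, 0, 0, 1]

```text
clock: 3.0
position: [0.5157, -0.3743, 0.0728]
ee_rot: [-2.013, 2.411, -0.004]
force: [0.1, 0.1, 0.4]
width: 0.004
```

```bash
python3 - <<'E'
from h import *
rel()
E
```

```text
t 3.0 p [ 0.5157 -0.3743  0.0728] F [0.14 0.05 0.37] w 0.004
shift scaled [-0.001  0.005 -0.   ] turn scaled [-0.005 -0.002  0.001] j [ 0.51  0.61  0.05  1.71 -0.04  0.83 -1.17]
```

Now slower steps down.

>>> play_rows:
  rows:
    - [0, 0, 0.03, -0.005, 0, 0, 1]
    - [0, 0, 0.03, 0, 0, 0, 1]
    - [0, 0, 0.03, 0, 0, 0, 1]
    - [0, 0, 0, 0, 0, 0, 1]

```text
clock: 3.4
position: [0.516, -0.3744, 0.0586]
ee_rot: [2.013, -2.411, 0.002]
force: [0.3, -0.4, 0.0]
width: 0.008
```

```bash
python3 - <<'E'
from h import *
rel()
E
```

```text
t 3.4 p [ 0.516  -0.3744  0.0586] F [ 0.35 -0.39  0.02] w 0.008
shift scaled [-0.001  0.007 -0.   ] turn scaled [-0.001 -0.002  0.001] j [ 0.51  0.62  0.05  1.71 -0.04  0.8  -1.17]
```

>>> play_rows:
  rows:
    - [0, 0.006, 0.02, 0, 0, 0, 1]
    - [0, 0, 0.02, 0, 0, 0, 1]
    - [0, 0, 0.015, 0, 0, 0, 1]
    - [0, 0, 0, 0, 0, 0, 1]

```text
clock: 3.8
position: [0.5147, -0.3741, 0.049]
ee_rot: [2.013, -2.411, 0.0]
force: [-0.7, -0.9, 0.5]
width: 0.007
```

```bash
python3 - <<'E'
from h import *
rel()
cv2.imwrite("pics/side2.png",get_image("side"))
s=cv2.imread("pics/side2.png")
cv2.imwrite("pics/z2.png",cv2.resize(s[130:220,250:350],None,fx=6,fy=6,interpolation=2))
E
```

```text
t 3.8 p [ 0.5147 -0.3741  0.049 ] F [-0.69 -0.89  0.48] w 0.007
shift scaled [-0.001 -0.002 -0.   ] turn scaled [ 0.001 -0.002  0.001] j [ 0.51  0.63  0.05  1.72 -0.04  0.79 -1.17]
```

View pics/z2.png

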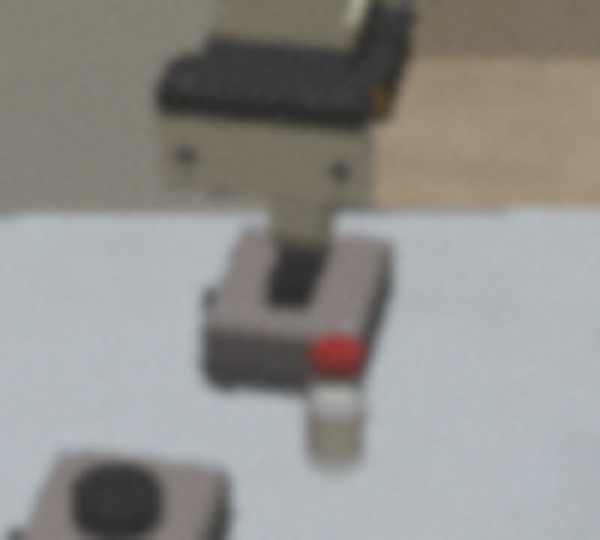

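The tips stand on the line of the bar (zoomed about (300,245), that is pixel (300,171)), well clear of the vial. Pressing gently now.

>>> play_rows:
  rows:
    - [0, 0, 0.014, 0, 0, 0, 1]
    - [0, 0, 0.014, 0, 0, 0, 1]
    - [0, 0, 0, 0, 0, 0, 1]

```text
clock: 4.15
position: [0.5151, -0.3744, 0.0454]
ee_rot: [2.013, -2.411, 0.002]
force: [-0.4, 1.5, 3.4]
width: 0.006
```

```bash
python3 -c "from h import *;rel()"
```

```text
t 4.15 p [ 0.5151 -0.3744  0.0454] F [-0.38  1.51  3.43] w 0.006
shift scaled [-0.002  0.001 -0.   ] turn scaled [-0.001 -0.003  0.001] j [ 0.51  0.64  0.05  1.72 -0.04  0.78 -1.17]
```

>>> play_rows:
  rows:
    - [0, 0, 0.014, 0, 0, 0, 1]
    - [0, 0, 0.014, 0, 0, 0, 1]
    - [0, 0, 0.003, 0, 0, 0, 1]

```text
clock: 4.45
position: [0.5152, -0.3744, 0.0412]
ee_rot: [2.013, -2.411, 0.003]
force: [-1.6, 1.4, 6.3]
width: 0.003
```

```bash
python3 -c "from h import *;rel()"
```

```text
t 4.45 p [ 0.5152 -0.3744  0.0412] F [-1.62  1.42  6.29] w 0.003
shift scaled [-0.002  0.002 -0.   ] turn scaled [-0.002 -0.003  0.001] j [ 0.51  0.65  0.05  1.73 -0.04  0.77 -1.17]
```

>>> play_rows:
  rows:
    - [0, 0, 0.001, 0, 0, 0, 1]
    - [0, 0, 0, 0, 0, 0, 1]
    - [0, 0, 0, 0, 0, 0, 1]
    - [0, 0, 0, 0, 0, 0, 1]
    - [0, 0, 0, 0, 0, 0, 1]

```text
clock: 4.95
position: [0.5152, -0.3745, 0.0417]
ee_rot: [2.013, -2.411, 0.003]
force: [-1.2, 2.1, 4.9]
width: 0.002
```

Creeping up slightly under load, so I'll add a small downward push while holding.

>>> play_rows:
  rows:
    - [0, 0, 0.004, 0, 0, 0, 1]
    - [0, 0, 0.001, 0, 0, 0, 1]
    - [0, 0, 0.001, 0, 0, 0, 1]
    - [0, 0, 0.001, 0, 0, 0, 1]
    - [0, 0, 0.001, 0, 0, 0, 1]

```text
clock: 5.45
position: [0.5152, -0.3744, 0.0413]
ee_rot: [2.013, -2.412, 0.003]
force: [-2.3, 1.6, 6.5]
width: 0.009
```

>>> play_rows:
  rows:
    - [0, 0, 0.001, 0, 0, 0, 1]
    - [0, 0, 0.001, 0, 0, 0, 1]
    - [0, 0, 0.001, 0, 0, 0, 1]
    - [0, 0, 0.001, 0, 0, 0, 1]
    - [0, 0, 0.001, 0, 0, 0, 1]

```text
clock: 5.95
position: [0.5152, -0.3744, 0.0413]
ee_rot: [-2.013, 2.411, -0.004]
force: [-2.2, 1.4, 5.1]
width: 0.003
```

>>> play_rows:
  rows:
    - [0, 0, 0.001, 0, 0, 0, 1]
    - [0, 0, 0.001, 0, 0, 0, 1]
    - [0, 0, 0.001, 0, 0, 0, 1]
    - [0, 0, 0.001, 0, 0, 0, 1]
    - [0, 0, 0.001, 0, 0, 0, 1]

```text
clock: 6.45
position: [0.5152, -0.3744, 0.0414]
ee_rot: [-2.013, 2.411, -0.004]
force: [-1.7, 1.7, 5.1]
width: 0.007
```

```bash
python3 - <<'E'
from h import *
rel()
cv2.imwrite("pics/side3.png",get_image("side"))
s=cv2.imread("pics/side3.png")
cv2.imwrite("pics/z3.png",cv2.resize(s[130:220,250:350],None,fx=6,fy=6,interpolation=2))
E
```

```text
t 6.45 p [ 0.5152 -0.3744  0.0414] F [-1.71  1.69  5.12] w 0.007
shift scaled [-0.003  0.002 -0.   ] turn scaled [-0.004 -0.003  0.   ] j [ 0.51  0.64  0.05  1.73 -0.04  0.77 -1.17]
```

View pics/z3.png

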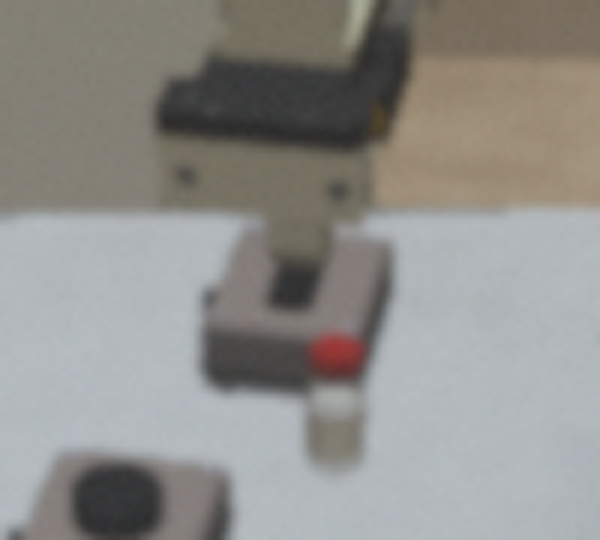

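The cap top is visibly lower (zoomed row about 260) and the box and vial have not moved. I'll hold a while longer for margin, then release straight up.

>>> play_rows:
  rows:
    - [0, 0, 0.002, 0, 0, 0, 1]
    - [0, 0, 0.001, 0, 0, 0, 1]
    - [0, 0, 0.001, 0, 0, 0, 1]
    - [0, 0, 0.001, 0, 0, 0, 1]
    - [0, 0, 0.001, 0, 0, 0, 1]

```text
clock: 7.0
position: [0.5152, -0.3744, 0.0413]
ee_rot: [-2.013, 2.411, -0.005]
force: [-1.9, 1.3, 5.4]
width: 0.005
```

>>> play_rows:
  rows:
    - [0, 0, 0.001, 0, 0, 0, 1]
    - [0, 0, 0.001, 0, 0, 0, 1]
    - [0, 0, 0.001, 0, 0, 0, 1]
    - [0, 0, 0.001, 0, 0, 0, 1]
    - [0, 0, 0.001, 0, 0, 0, 1]

```text
clock: 7.5
position: [0.5152, -0.3744, 0.0414]
ee_rot: [-2.013, 2.411, -0.005]
force: [-1.6, 0.9, 4.9]
width: 0.002
```

>>> play_rows:
  rows:
    - [0, 0, -0.02, 0, 0, 0, 1]
    - [0, 0, -0.02, 0, 0, 0, 1]
    - [0, 0, -0.03, 0, 0, 0, 1]
    - [0, 0, -0.05, 0, 0, 0, 1]
    - [0, 0, -0.1, 0, 0, 0, 1]

```text
clock: 8.0
position: [0.5141, -0.3737, 0.0743]
ee_rot: [2.013, -2.411, 0.0]
force: [-0.1, 0.3, 0.3]
width: 0.002
```

>>> play_rows:
  rows:
    - [0, 0, -0.15, 0, 0, 0, 1]
    - [0, 0, -0.2, 0, 0, 0, 1]
    - [0, 0, -0.2, 0, 0, 0, 1]
    - [0, 0, -0.2, 0, 0, 0, 1]
    - [0, 0, -0.1, 0, 0, 0, 1]

```text
clock: 8.5
position: [0.5137, -0.3734, 0.2114]
ee_rot: [2.013, -2.412, 0.002]
force: [0.0, -0.3, -0.0]
width: 0.004
```

```bash
python3 - <<'E'
from h import *
rel((.35,-.491))
E
```

```text
t 8.5 p [ 0.5137 -0.3734  0.2114] F [ 0.01 -0.31 -0.05] w 0.004
shift scaled [ 0.966  0.933 -0.   ] turn scaled [-0.002 -0.002  0.   ] j [ 0.5   0.46  0.07  1.57 -0.03  1.11 -1.18]
```

Backing away so that the top camera can see.

>>> play_rows:
  rows:
    - [0.2, 0.19, 0, 0, 0, 0, 1]
    - [0.2, 0.19, 0, 0, 0, 0, 1]
    - [0.2, 0.19, 0, 0, 0, 0, 1]
    - [0.2, 0.19, 0, 0, 0, 0, 1]
    - [0.16, 0.15, 0, 0, 0, 0, 1]

```text
clock: 9.0
position: [0.3572, -0.4913, 0.2211]
ee_rot: [-2.024, 2.394, -0.022]
force: [0.7, 0.1, -1.0]
width: 0.004
```

>>> play_rows:
  rows:
    - [0.2, 0.19, 0, 0, 0, 0, 1]
    - [0.2, 0.19, 0, 0, 0, 0, 1]
    - [0, 0, 0, 0, 0, 0, 1]
    - [0, 0, 0, 0, 0, 0, 1]

```text
clock: 9.4
position: [0.282, -0.5466, 0.2258]
ee_rot: [-2.015, 2.405, -0.029]
force: [0.6, 0.7, 0.8]
width: 0.004
```

```bash
python3 - <<'E'
from h import *
rel()
for n in("side","top"):
    cv2.imwrite(f"pics/{n}4.png",get_image(n))
    a=cv2.imread(f"pics/{n}0.png");b=cv2.imread(f"pics/{n}4.png")
    d=(cv2.blur(cv2.absdiff(a,b),(3,3)).max(2)>25)
    r=d[150:280,100:400]; print(n,"changed px",r.sum(), np.argwhere(r)[:10]+[150,100])
E
```

```text
t 9.4 p [ 0.282  -0.5466  0.2258] F [0.57 0.71 0.75] w 0.004
shift scaled [-1.405 -1.328  0.009] turn scaled [-0.033 -0.018  0.007] j [ 0.92  0.41  0.13  1.62 -0.06  1.1  -0.68]
side changed px 0 []
top changed px 0 []
```

View pics/top4.png

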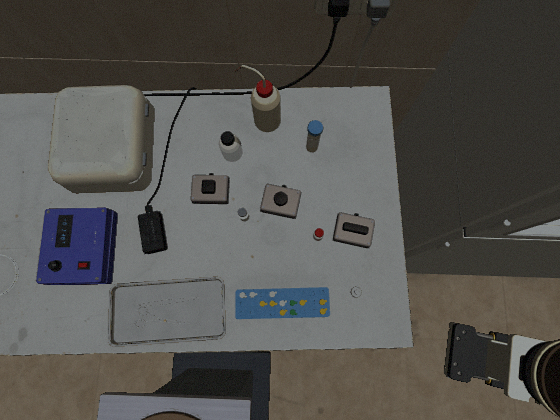

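View pics/side4.png

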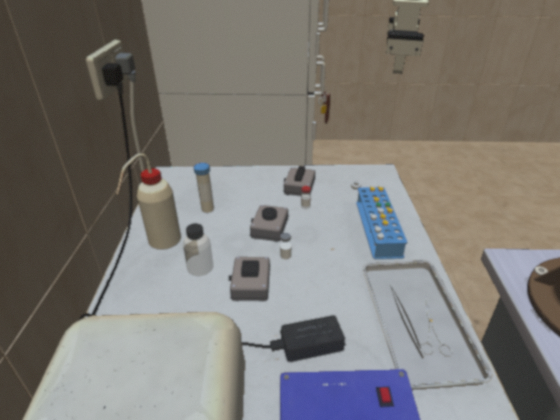

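Both views match the first pictures: bar box at (354,229) in the top view, vials, bottle and tube in place, bar key up, arm clear. Handing in.

```bash
python3 -c "from cell import *;print(sign_off())"
```

```text
the job is handed in; nothing more can be done
None
```

I pressed the bar key with the closed fingertips at (0.515, -0.374), aligned with the bar, and held it down for about 3 s. I then let it spring back, withdrew the arm and handed the job in. Sign-off reported no verdict.

- **Press:** the fingertips sat at z ≈ 0.0413 m during the hold, which is about 6.6 mm of travel. The upward force was 5 to 6.5 N, in line with the key's spring. The hold ran from 4.45 to 7.5 s on the robot's clock.
- **After release:** the force went back to about zero. The area around the boxes, vials and bottles showed no changed pixels against the starting pictures in either view, so the bar key is up and nothing there has moved. I never went near the round or square keys.
- **Disagreements:**
  - During one descent the arm drifted about 6 mm sideways in the air. I corrected that before touching the key.
  - In the first pictures the two cameras differed by about 16 mm in y on the cap's centre. The side view includes the cap's front face, so I used the top view. The side pictures then showed the tips on the bar.

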